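Set the dose on the dispenser with the wide thumbwheel

ROBOT

A 7-joint arm with a two-finger parallel gripper is mounted at the origin on the work surface; the furniture and walls round the work are solid. World frame = base frame: x ahead of the robot, y to its left, z up, the work surface at z = 0. Lengths are in m, angles in rad, forces in N, time in s.
With the tool pointing down it reaches from about 0.4 to 0.925 m from the base axis. Payload 4.1 kg.
Tool frame: the origin (TCP) lies at the very end of the fingers, on their centre line; the grasp point (between the pads) lies 19 mm behind it; z points along the fingers, y is the direction in which the jaws open and shut (so a half turn about z gives the same grasp; the last joint's range is limited). The gripper opens to 85 mm and grips with 20 to 120 N. Pads are 22 mm wide; open, the fingers measure 114 mm over their backs; the gripper's body (76 mm by 85 mm) begins 54 mm behind the grasp point. The pads swing forward as they close: fully open they stand 13 mm farther back than shut.
Start: joints at [1.095, 0.398, 0.045, 1.537, -0.019, 1.207, -0.051], TCP at [0.239, -0.604, 0.231] pointing down, gripper open.
Joint ranges: [-2.82, 2.82], [-0.49, 2.23], [-1.37, 1.46], [0, 2.46], [-1.36, 4.5], [0.23, 2], [-2.94, 2.94]. Speed limits (rad/s): [2.57, 2.57, 3.14, 3.14, 3.14, 3.14, 3.14].

INTERFACE

Orientations are given as a unit quaternion [w, x, y, z].
In Python, from plant import bot gives the robot as it stands. Calls block until the motion is done:
- bot.move_pose(position, orientation): joint-space move of the TCP to a pose.
- bot.move_linear(position, rotation=None, v=0.15): straight line of the TCP; rotation=None keeps the orientation; v is the mean speed in m/s.
- bot.goto_joints(angles): joint-space move.
- bot.set_gripper(opening): opening from 0.0 (shut) to 1.0 (fully open); the grip force is fixed at half the most; returns when the fingers have stopped.
- bot.wait(seconds).
- bot.solve_ik(position, orientation): joint angles nearest the present ones, or None.
- bot.get_image(name): name is "scene" or "side" or "wrist"; returns the picture (420x560x3 uint8, blue, green, red); there is no depth.
- bot.get_calibration(name): a dict with "mtx" (3x3 intrinsics, pixels), "T" (4x4, takes a point from camera to world coordinates). Camera axes: x right, y up, looking along -z (the intrinsics and any distortion apply to the point x, -y, -z); pixel columns grow to the right and rows downward; lengths in m; the calibration is good to about 2 mm. A picture is of the moment at which its call begins: read the wrist's pose just before it. get_calibration takes no time and is no camera call; for the wrist camera it gives the pose at the moment of the call.
A pose or a line that the arm cannot do raises bot.IKError and nothing moves.
- bot.job_done(): hands the job in, once; it reports no verdict.
Readings, each from a call of its own:
- bot.current_clock(): time.
- bot.current_qpos(): joint angles.
- bot.current_joint_velocities(): joint speeds.
- bot.current_tau(): joint torques, N m.
- bot.current_tcp_pos(): TCP position.
- bot.current_tool_rot(): TCP orientation.
- bot.current_ft_force(): force on the tool from outside, world axes, zero at the start.
- bot.current_moment(): the same for the moment, N m.
- bot.current_grip_width(): opening from 0.0 (shut) to 1.0 (fully open).
Only numpy, scipy, OpenCV 4.12 (cv2) and the standard library are available. Lean on these libraries where they do the work, as an engineer would, in place of code of your own. Each camera call takes 0.05 s, during which the arm holds its last target.

TASK

Two dose setters stand on the bench; one has a wide thumbwheel, the other a narrow one. On the setter with the wide wheel, roll the wheel with a fingertip on its exposed rim until the black pointer under the window stands opposite the middle of the dark steel index plate, then let go. Leave the narrow wheel as it is set.

Things in the scene. Friction and masses are not known exactly. Their poses are not given: they have to be found in the camera images.
- setter_wide: the dose setter to adjust: fixed white box 140 mm long (x), 100 wide (y), flat grey deck 56 mm up, steel nozzle on its +x end. Origin: centre of underside, z up. Thumbwheel slot centred at x 0, y +24 mm; flush closed window 112 x 34 mm centred at x 0, y -24 mm; nothing else on the deck is over 2 mm high. The other setter is alike but its wheel is 8 mm wide; they may stand in swapped places
- setter_wide_wheel (a joint): black ribbed wheel, diameter 60, 20 mm wide, axle along the box's y. Only its rim shows: crown 14 mm above the deck (70 above the bench), exposed 50 mm along x. 0 to 2.0 rad between stops; + = top moves to the box's +x. Sprung axle: sinks up to 6 mm when pressed (3 N at touch, +0.8 N/mm); press 3 to 5 mm, then drag level. Turns with about 1 N at the rim, stays where left; several strokes are fine
- setter_wide_pointer_tip (a point): inner end of the black pointer, a 5 mm wide bar seen through the window of setter_wide, coming from the wheel's side; the point is on the window's centre line, 52 mm above the bench (it dips with the pressed wheel). It slides along the box's x from -45 to +45 mm, 45 mm per rad of the wheel (1.5 mm per mm of rim travel), the same way as the top of the wheel
- setter_wide_index_mid (a point): middle (along x) of the dark steel index plate, 20 mm wide along x, seen through the same window, coming from the side away from the wheel; the point is on the window's centre line, 52 mm above the bench. The plate cannot be reached and stays put; at first it is on the +x side of the pointer
- setter_narrow_pointer_tip (a point): the same point of the pointer of the other setter, whose thumbwheel is only 8 mm wide; leave it where it is

How it is judged:
At the end, for the whole second after the job is handed in: the pointer of the wide-wheeled setter stands within 10 mm of the middle of its index plate along the window (that is, within the plate's 20 mm width) and stays there with the wheel let go (x of setter_wide_pointer_tip in the frame of setter_wide_index_mid between -0.01 and 0.01 m); the robot touches nothing.
It fails at once if the pointer of the narrow-wheeled setter is moved by more than 8 mm (distance of setter_narrow_pointer_tip from where it was at the start of the episode above 0.008 m).
It also fails if it takes over 38 s, if anything falls off the work surface, if the arm or the gripper's body presses on something with over 40 N, if the wrist force passes 120 N, or if a joint passes its speed limit or range.

## Working session

There is one attempt and no reset: what is moved stays moved. The work goes in short steps, each a Python script; the robot and the scene stay as the last script left them, time stands still between calls to the robot, and variables do not carry over. Pictures are saved under pics/ and viewed, and the job is handed in when it is done.

```bash
ls; mkdir -p pics
python3 - <<'E'
from plant import bot
import cv2,numpy as np
print(bot.current_clock())
for n in ("scene","side","wrist"):
    cv2.imwrite(f"pics/{n}0.png",bot.get_image(n)); c=bot.get_calibration(n); print(n,{k:np.round(v,4).tolist() for k,v in c.items()})
print(bot.current_tool_rot(),bot.current_tcp_pos(),bot.current_clock())
E
```

```text
pics
0.0
scene {'mtx': [[470.722, 0.0, 273.17], [0.0, 470.722, 208.6536], [0.0, 0.0, 1.0]], 'T': [[-0.6388, 0.4227, -0.6429, -0.0311], [-0.7694, -0.3455, 0.5373, 0.2039], [0.0049, 0.8378, 0.5459, 0.5195], [0.0, 0.0, 0.0, 1.0]]}
side {'mtx': [[389.261, 0.0, 276.5097], [0.0, 389.261, 212.5518], [0.0, 0.0, 1.0]], 'T': [[-0.9618, 0.1254, -0.2431, 0.3147], [-0.2736, -0.4339, 0.8584, 0.4684], [0.0022, 0.8922, 0.4516, 0.4546], [0.0, 0.0, 0.0, 1.0]]}
wrist {'mtx': [[336.0957, 0.0, 279.7736], [0.0, 336.0957, 210.5912], [0.0, 0.0, 1.0]], 'T': [[0.3672, 0.898, 0.2426, 0.2993], [-0.9301, 0.3546, 0.0953, -0.5802], [-0.0004, -0.2606, 0.9654, 0.3728], [0.0, 0.0, 0.0, 1.0]]}
[-7.24580132e-04  9.82297221e-01  1.87327534e-01 -1.98144372e-04] [ 0.23899248 -0.60395345  0.23050047] 0.15
```

View pics/scene0.png

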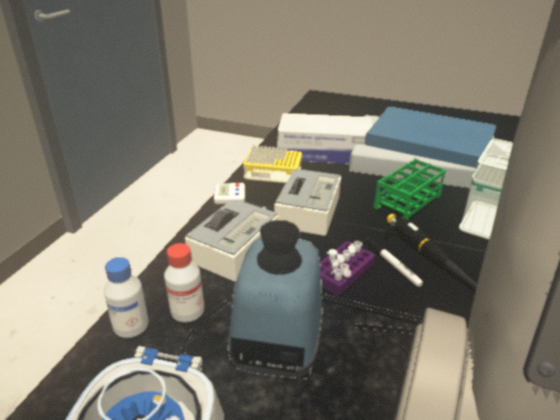

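View pics/side0.png

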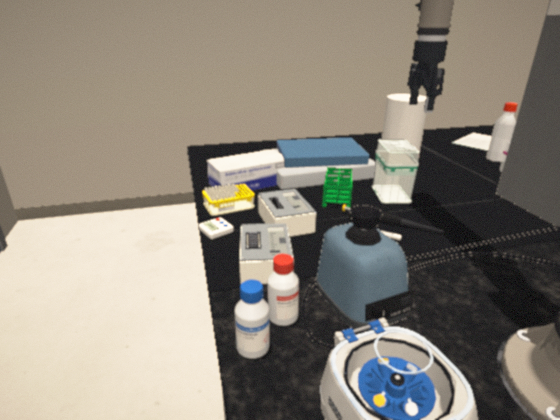

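View pics/wrist0.png

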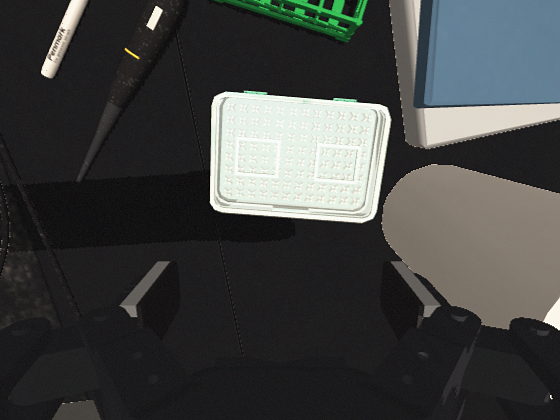

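```bash
cat > h.py <<'E'
import numpy as np,cv2
def ray(c,uv):
    K=c["mtx"];T=c["T"]
    p=cv2.undistortPoints(np.array([[uv]],float),K,None)[0,0]
    d=T[:3,:3]@np.array([p[0],-p[1],-1.]); return T[:3,3],d
def onz(c,uv,z):
    o,d=ray(c,uv); return o+d*(z-o[2])/d[2]
def proj(c,P):
    q=np.linalg.inv(c["T"])@np.append(P,1); 
    return c["mtx"][:2,:2]@np.array([q[0],-q[1]])/-q[2]+c["mtx"][:2,2]
E
python3 - <<'E'
from h import *
from plant import bot
a=cv2.imread("pics/scene0.png")[160:290,175:355]; cv2.imwrite("pics/sc_z.png",cv2.resize(a,None,fx=4.4,fy=4.4,interpolation=cv2.INTER_CUBIC))
a=cv2.imread("pics/side0.png")[180:300,225:325]; cv2.imwrite("pics/si_z.png",cv2.resize(a,None,fx=5,fy=5,interpolation=cv2.INTER_CUBIC))
c=bot.get_calibration("scene");print(onz(c,(235,230),.056),onz(c,(308,192),.056))
c=bot.get_calibration("side");print(onz(c,(265,241),.056),onz(c,(286,204),.056))
E
```

```text
[ 0.50473397 -0.16041759  0.056     ] [ 0.51743604 -0.34096723  0.056     ]
[ 0.51700147 -0.16288392  0.056     ] [ 0.51990308 -0.33866005  0.056     ]
```

View pics/sc_z.png

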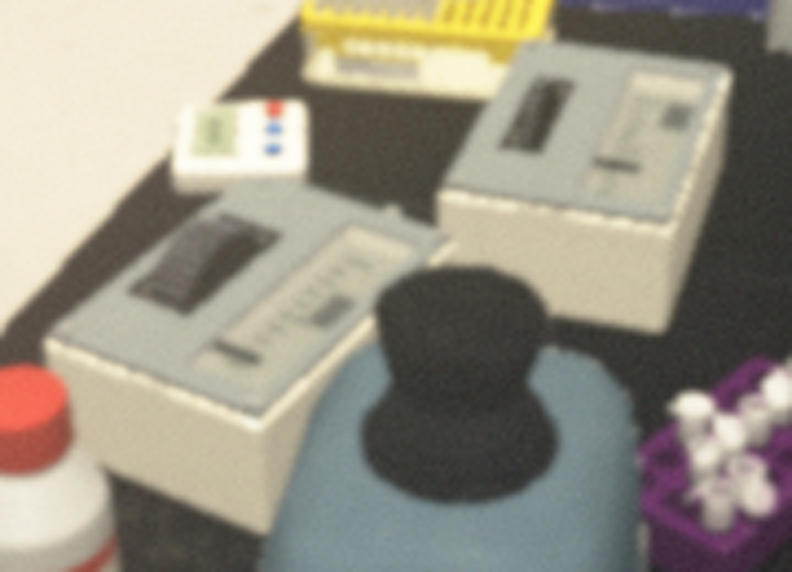

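View pics/si_z.png

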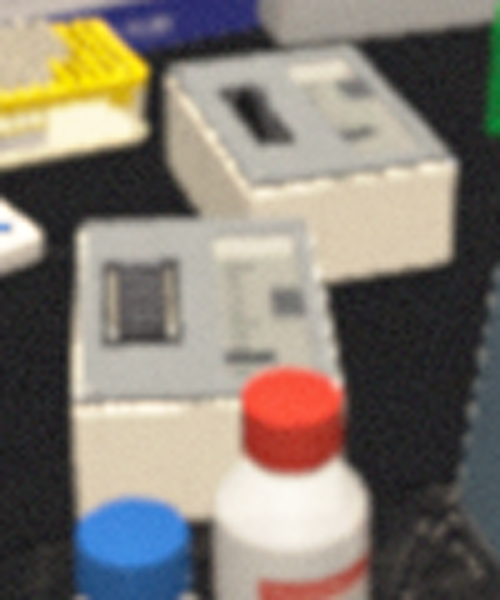

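Run:
```python
from h import *
from plant import bot
c=bot.get_calibration("scene");f=lambda u,v:(u/4.4+175,v/4.4+160)
for n,p,z in [("nl",(48,343),.056),("nr",(262,415),.056),("fr",(452,240),.056),("fl",(250,180),.056),("ptr",(238,352),.052),("plate",(330,311),.052),("wheel",(208,262),.063)]: print(n,onz(c,f(*p),z).round(4))
c=bot.get_calibration("side");f=lambda u,v:(u/5+225,v/5+180)
print("side")
for n,p,z in [("nl",(75,402),.056),("nr",(343,385),.056),("fr",(305,220),.056),("fl",(85,220),.056),("ptr",(250,357),.052),("plate",(288,300),.052),("wheel",(142,300),.063)]: print(n,onz(c,f(*p),z).round(4))
# heights of bottle tops etc.
def tri(a,b):
    o1,d1=ray(bot.get_calibration("scene"),a);o2,d2=ray(bot.get_calibration("side"),b)
    A=np.stack([d1,-d2],1);t=np.linalg.lstsq(A,o2-o1,rcond=None)[0]
    p,q=o1+d1*t[0],o2+d2*t[1];return (p+q)/2,np.linalg.norm(p-q)
print("flask",tri((280,232),(367,213)),"red",tri((178,252),(284,261)),"blue",tri((118,267),(251,289)))
```

```text
nl [ 0.5376 -0.0849  0.056 ]
nr [ 0.4521 -0.1216  0.056 ]
fr [ 0.4949 -0.2464  0.056 ]
fl [ 0.5833 -0.2099  0.056 ]
ptr [ 0.4926 -0.1395  0.052 ]
plate [ 0.4916 -0.1821  0.052 ]
wheel [ 0.5354 -0.156   0.063 ]
side
nl [ 0.5403 -0.0849  0.056 ]
nr [ 0.449  -0.1229  0.056 ]
fr [ 0.4948 -0.2426  0.056 ]
fl [ 0.5854 -0.2165  0.056 ]
ptr [ 0.4891 -0.1378  0.052 ]
plate [ 0.4862 -0.1827  0.052 ]
wheel [ 0.5364 -0.1491  0.063 ]
flask (array([ 0.3274396 , -0.10707298,  0.17380132]), np.float64(0.003122039858061372)) red (array([ 0.44157121, -0.02149134,  0.11559056]), np.float64(0.0026085612194074216)) blue (array([0.4695467 , 0.05361477, 0.11131939]), np.float64(0.0018509257210911243))
```

Run:
```python
from h import *
from plant import bot
x=np.array([.0450,-.1255]);th=np.arctan2(x[1],x[0])
# tool x = box y (th+90deg), tool z down: q=(0,cos(a/2),sin(a/2),0)
a=th+np.pi/2; q=[0,np.cos(a/2),np.sin(a/2),0]; print(a,q)
C=np.array([.517,-.166]); ey=np.array([np.cos(a),np.sin(a)])
bot.set_gripper(0)
print(bot.current_clock())
bot.move_pose([*(C-.05*ey),.26],q)
c=bot.get_calibration("wrist");cv2.imwrite("pics/w1.png",bot.get_image("wrist"));np.savez("w1.npz",**c)
print(bot.current_clock(),bot.current_tcp_pos())
```

```text
0.34428529192128865 [0, np.float64(0.9852200069347716), np.float64(0.1712937183187068), 0]
0.9167
2.725 [ 0.46963259 -0.18426844  0.2598867 ]
```

View pics/w1.png

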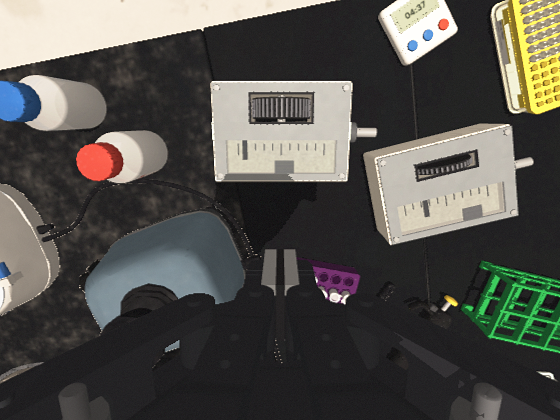

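The wide setter is at upper centre: wheel (282,107), pointer (245,150), plate (284,167), nozzle to the right. The narrow setter is to its right and clear. Next I measure these with masks.

Run:
```python
from h import *
c=dict(np.load("w1.npz")); im=cv2.imread("pics/w1.png");g=cv2.cvtColor(im,cv2.COLOR_BGR2GRAY)
box=(g>110).astype(np.uint8); n,l,s,ce=cv2.connectedComponentsWithStats(box)
print([ (i,s[i].tolist()) for i in range(1,n) if s[i,4]>1500])
sub=cv2.resize(im[70:195,200:385],None,fx=4,fy=4,interpolation=cv2.INTER_CUBIC);cv2.imwrite("pics/w1z.png",sub)
for v in (146,152): print(v,g[v,228:262].tolist())
for v in (164,169): print(v,g[v,264:306].tolist())
for v in(90,107,118):print(v,g[v,240:325:2].tolist())
print(g[80:130,282].tolist())
for n,p,z in [("tl",(212,82),.056),("tr",(352,82),.056),("br",(349,181),.056),("bl",(215,181),.056),("wheelc",(282,107),.070)]: print(n,onz(c,p,z).round(4))
```

```text
[(1, [0, 0, 336, 70, 11845]), (2, [378, 0, 80, 65, 3440]), (3, [491, 0, 69, 114, 6152]), (10, [19, 75, 87, 56, 3340]), (12, [210, 81, 167, 101, 11593]), (32, [363, 124, 171, 121, 13009]), (33, [95, 131, 72, 52, 2274]), (50, [0, 184, 61, 132, 5069]), (87, [82, 252, 137, 77, 4240])]
146 [200, 207, 210, 212, 212, 211, 209, 212, 216, 194, 134, 199, 220, 222, 155, 98, 93, 93, 85, 160, 207, 213, 208, 206, 204, 209, 191, 132, 192, 211, 206, 207, 207, 210]
152 [205, 216, 217, 212, 212, 213, 209, 211, 216, 192, 131, 194, 211, 209, 147, 93, 88, 89, 89, 137, 199, 212, 208, 209, 207, 209, 212, 212, 215, 212, 210, 209, 209, 210]
164 [209, 207, 208, 211, 213, 213, 213, 214, 214, 213, 181, 138, 128, 130, 128, 128, 131, 130, 131, 130, 129, 130, 129, 128, 130, 130, 128, 129, 126, 140, 199, 217, 217, 213, 210, 207, 209, 212, 214, 210, 207, 208]
169 [208, 209, 210, 214, 215, 211, 210, 209, 209, 211, 180, 136, 126, 126, 126, 127, 126, 127, 128, 124, 124, 123, 127, 124, 125, 126, 124, 123, 122, 137, 201, 214, 212, 210, 210, 211, 208, 207, 205, 205, 210, 209]
90 [203, 201, 203, 203, 205, 204, 205, 203, 20
[... 258 characters left out ...]
2, 159, 58, 60, 147, 50, 156, 70, 76, 115, 39, 151, 42, 143, 54, 101, 127, 123, 124, 62, 188, 204, 203, 203, 205, 203]
118 [200, 200, 198, 202, 182, 54, 121, 46, 28, 30, 32, 29, 30, 31, 33, 33, 31, 36, 28, 45, 49, 46, 46, 25, 32, 33, 30, 31, 30, 33, 34, 29, 27, 24, 47, 127, 54, 192, 203, 204, 203, 201, 200]
[42, 255, 232, 207, 206, 206, 203, 204, 204, 202, 206, 216, 84, 55, 106, 212, 193, 66, 122, 144, 149, 151, 149, 144, 143, 141, 146, 147, 149, 149, 144, 141, 142, 147, 150, 151, 152, 63, 46, 118, 166, 198, 75, 50, 207, 207, 204, 203, 203, 202]
tl [ 0.5422 -0.0893  0.056 ]
tr [ 0.5875 -0.2169  0.056 ]
br [ 0.497  -0.2515  0.056 ]
bl [ 0.4503 -0.1198  0.056 ]
wheelc [ 0.5426 -0.1609  0.07  ]
```

View pics/w1z.png

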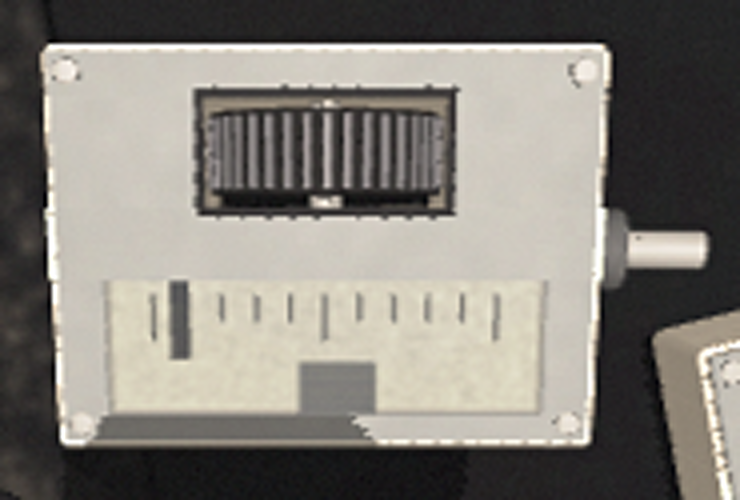

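Run:
```python
from h import *
c=dict(np.load("w1.npz"))
P=onz(c,(244.6,159.8),.052);I=onz(c,(284.0,160.3),.052);W=onz(c,(281.7,107.5),.070)
K=[onz(c,p,.056) for p in [(211.5,81.5),(352,82),(348.5,181),(215.5,181)]]
ctr=sum(K)/4;ex=(K[1]+K[2]-K[0]-K[3]);L=np.linalg.norm(ex)/2;ex/=np.linalg.norm(ex)
print(P,I,W,ctr,L,np.linalg.norm(K[0]-K[3]),ex,np.degrees(np.arctan2(ex[1],ex[0])))
ey=np.array([-ex[1],ex[0],0])
for q in(P,I,W):print((q-ctr)@ex,(q-ctr)@ey)
print("plate width",np.linalg.norm(onz(c,(274,165),.052)-onz(c,(293.8,165),.052)),"delta",(I-P)@ex)
```

```text
[ 0.48093869 -0.14186458  0.052     ] [ 0.49411512 -0.18054071  0.052     ] [ 0.54205565 -0.16077348  0.07      ] [ 0.51930829 -0.16920957  0.056     ] 0.13723851645923724 0.09730215101360043 [ 0.33296056 -0.94294076  0.        ] -70.551431959097
-0.038560266464145336 -0.027075451713664198
0.0022962692233227133 -0.027528484810715084
-0.00038075214710866286 0.02425830047723033
plate width 0.020616850310530455 delta 0.040856535687468054
```

```bash
cat >> h.py <<'E'
ex=np.array([.33296,-.94294,0]);ey=np.array([.94294,.33296,0])
W=np.array([.5418,-.1605,0])
def q():
    a=np.arctan2(ey[1],ey[0]); return [0,np.cos(a/2),np.sin(a/2),0]
def at(s,z): return W+s*ex+np.array([0,0,z])
E
python3 - <<'E'
from h import *
from plant import bot
t=lambda n:print(n,round(bot.current_clock(),2),bot.current_tcp_pos().round(4),np.round(bot.current_ft_force(),2))
bot.move_pose(at(-.012,.12),q()); t("above")
bot.move_linear(at(-.012,.076),v=.1); t("near")
bot.move_linear(at(-.012,.066),v=.03); t("pressed")
bot.move_linear(at(.012,.066),v=.03); t("dragged")
bot.move_linear(at(.012,.085),v=.06); t("up")
bot.move_linear([*(W+.0-.074*ey)[:2],.26],v=.2); t("view")
c=bot.get_calibration("wrist");cv2.imwrite("pics/w2.png",bot.get_image("wrist"));np.savez("w2.npz",**c)
E
```

```text
above 3.41 [ 0.538  -0.1503  0.1207] [ 0.5  -0.69  0.14]
near 4.0 [ 0.5382 -0.1496  0.0767] [ 0.63 -0.12  0.73]
pressed 4.48 [ 0.5388 -0.1491  0.0668] [-0.48  0.44  5.63]
dragged 5.43 [ 0.5469 -0.1723  0.0666] [ 2.73 -2.24  4.15]
up 5.9 [ 0.545  -0.1716  0.0848] [0.08 0.57 0.39]
view 7.0 [ 0.4716 -0.1847  0.2588] [ 0.28 -0.41  0.57]
```

View pics/w2.png

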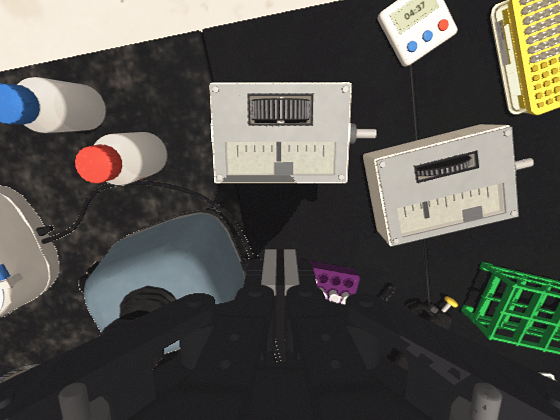

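The pointer now stands at about (279,152) and the plate at about (284,168). The narrow setter looks unchanged. I'll measure the remaining offset.

Run:
```python
from h import *
c=dict(np.load("w2.npz")); g=cv2.cvtColor(cv2.imread("pics/w2.png"),cv2.COLOR_BGR2GRAY).astype(float)
def cen(v,a,b):
    w=np.clip(190-g[v,a:b],0,None);return (w*np.arange(a,b)).sum()/w.sum()
print([cen(v,274,286) for v in(153,156,158)],[cen(v,266,302) for v in(165,168,170)])
p=np.mean([cen(v,275,285) for v in(156,158)]);i=np.mean([cen(v,266,302) for v in(165,168)])
P=onz(c,(p,160),.052);I=onz(c,(i,161),.052);print(P,I,(I-P)@ex)
```

```text
[np.float64(278.31018518518516), np.float64(278.3363844393593), np.float64(278.30385487528343)] [np.float64(283.19589392643286), np.float64(283.1837748344371), np.float64(283.12992455993293)]
[ 0.49416755 -0.17505051  0.052     ] [ 0.49487139 -0.18014315  0.052     ] 0.0050364014508911354
```

The pointer is 5 mm short, which is inside tolerance. There is plenty of time, so one short stroke of 3.4 mm should centre it.

Run:
```python
from h import *
from plant import bot
t=lambda n:print(n,round(bot.current_clock(),2),bot.current_tcp_pos().round(4),np.round(bot.current_ft_force(),2))
bot.move_pose(at(-.002,.12),q())
bot.move_linear(at(-.002,.078),v=.1); bot.wait(.3); t("near")
bot.move_linear(at(-.002,.066),v=.03); bot.wait(.3);t("pressed")
bot.move_linear(at(.0015,.066),v=.01);bot.wait(.3); t("dragged")
bot.move_linear(at(.0015,.085),v=.04); t("up")
bot.move_linear([*(W+.0-.074*ey)[:2],.26],v=.2); bot.wait(.5);t("view")
c=bot.get_calibration("wrist");im=bot.get_image("wrist");cv2.imwrite("pics/w3.png",im)
g=cv2.cvtColor(im,cv2.COLOR_BGR2GRAY).astype(float)
def cen(v,a,b):
    w=np.clip(190-g[v,a:b],0,None);return (w*np.arange(a,b)).sum()/w.sum()
p=np.mean([cen(v,277,291) for v in(155,157)]);i=np.mean([cen(v,266,302) for v in(165,168)])
print(p,i,(onz(c,(i,161),.052)-onz(c,(p,160),.052))@ex)
cv2.imwrite("pics/w3z.png",cv2.resize(im[70:260,200:540],None,fx=2.2,fy=2.2,interpolation=cv2.INTER_CUBIC))
```

```text
near 8.59 [ 0.5416 -0.1587  0.0786] [0.37 0.37 0.51]
pressed 9.44 [ 0.5416 -0.1587  0.0666] [-1.11  0.4   5.96]
dragged 10.24 [ 0.5428 -0.1621  0.0666] [ 0.   -0.15  5.06]
up 10.87 [ 0.542  -0.1619  0.0848] [ 0.71 -0.18 -0.46]
view 12.47 [ 0.472  -0.1851  0.2598] [-0.25 -0.35 -0.1 ]
282.5298495874567 282.2545127836395 -0.000284383904263342
```

View pics/w3z.png

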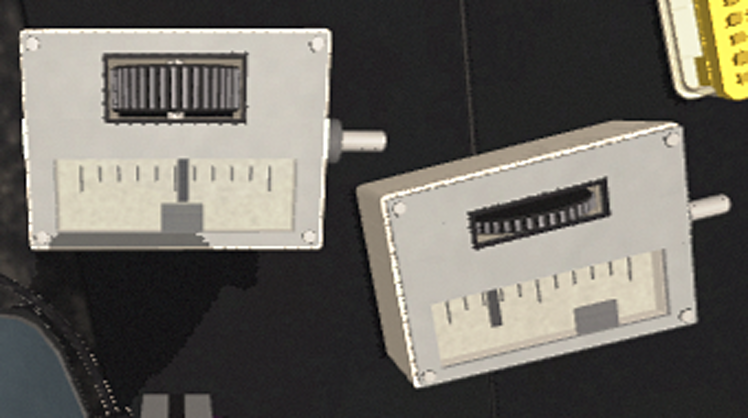

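The wide setter's pointer now stands over the middle of its plate, both at about column 182 in this crop. The narrow pointer is unchanged, and the gripper is clear. I'm handing in.

Run:
```python
from plant import bot
bot.job_done(); print(bot.current_clock())
```

```text
the job is handed in; nothing more can be done
the job is handed in; nothing more can be done
```

I set the wide-wheeled setter so that its pointer stands opposite the middle of the index plate. In the last wrist picture the offset along the window measured about -0.3 mm, against the ±10 mm allowed.

- **How:** I used the closed fingertips, pressed about 3.4 mm. A 24 mm stroke left the pointer 5 mm short, and a second stroke of about 3.5 mm centred it.
- **Narrow setter:** I never touched it, and its pointer looks unmoved in the pictures. I judged that by eye and did not measure it.
- **Forces and time:** The wrist force readings stayed around 6 N. The arm was lifted clear at about 12.5 s, and I handed in from there.
- **Checks:** The first camera estimate of the pointer-to-plate distance, from the scene and side views, was about 40.5 mm. The wrist view gave 40.9 mm, so they agreed. The wrist view put the box at 137 × 97 mm against a nominal 140 × 100 mm, and the plate at 20.6 mm against 20 mm. No check failed.

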